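Make up the trimming kit and the mould-setting kit

TASK

Make up two kits in the two grey trays. The larger tray is the trimming kit: lay the red-handled side cutters flat in its wider bay and stand the carton of blades upright in its narrower bay. The smaller tray is the mould-setting kit: stand the spray tin upright in its wider bay and lay the thin metal setting strip flat in its narrower bay; the strip packs up one end of the steel bar on the rest, so draw it out from under the bar and leave the bar lying in place on its rest.

Things in the scene. Friction and masses are not known exactly. Their poses are not given: they have to be found in the camera images.
- cutters_center (a point): Side cutters, red handles, bright jaws, 129 mm long, 56 mm over the handles, 13 mm thick, 0.11 kg, lying flat (rigid). The point is the middle of the tool, 6.5 mm above its underside. Local y runs along the tool, jaws to -y, handles to +y; z is up. It tapers towards the jaws (a grasp at the middle slips); from y = +14 to +34 mm the handles stand nearly parallel, 55 mm across: grasp both there along x.
- blades_center (a point): Upright blue and yellow carton of blades, 59 mm (x) x 61 mm (y) x 170 mm tall, about 0.22 kg. The point is its centre, 85 mm above its underside; z is up.
- tin_center (a point): Orange and white spray tin standing upright, 66 mm diameter, 231 mm tall with its cap (the full-width body ends 190 mm above its underside), about 0.38 kg. The point is its centre, 115.5 mm above its underside; z is up.
- strip_center (a point): Plain metal setting strip, 130 x 20 x 5 mm, 35 g, lying level on the rest's +y pad, pinched under the bar. The point is its centre, in mid thickness. Local x runs along it; its -x end (dark dot) points to the robot and its last 50 mm overhang the pad freely, 40 mm up. The +x end lies 25-35 mm past the bar's centre line: a pull of 55 mm along its -x frees it; then lift.
- bar_center (a point): Bright steel square bar, 30 x 180 x 30 mm, 0.5 kg, loose, lying across the two pads of the rest. The point is its centre; local y runs along the bar. Its +y end rests on the strip and comes down 5 mm when the strip is drawn.
- bar_rest: Fixed rest for the bar: base plate 75 x 180 mm, two pads at y = +60 mm (top 40 mm high, carries the strip, reaches to x = -45 mm) and y = -60 mm (top 45 mm). Round pins 12 to 16 mm tall beside the bar at both pads leave it 2.5 mm play; the strip runs between pins with 4 mm play each side. Origin: centre of the underside; the strip points to -x.
- trim_tray: The larger grey tray, fixed, 170 mm (x) x 212 mm (y), walls 14 mm high, 4 mm thick, floor 3 mm thick. Two bays side by side along y: the wider 162 x 120 mm, centre at y = -42 mm, for the cutters (they fit only lying along x); the narrower 162 x 80 mm, centre at y = +62 mm, for the carton. Origin: centre of the underside; z up.
- setting_tray: The smaller grey tray, fixed, 170 mm (x) x 162 mm (y), walls 14 mm high, 4 mm thick, floor 3 mm thick. Two bays side by side along y: the wider 162 x 88 mm, centre at y = -33 mm, for the tin; the narrower 162 x 62 mm, centre at y = +46 mm, for the strip (it fits only lying along x). Origin: centre of the underside; z up.

How it is judged:
By the outcome, as a careful person would: the job done as asked, in the order asked, and still so for the second after the job is handed in, with the robot touching nothing.
It also fails if it takes over 120 s, if anything falls off the work surface, if the arm or the gripper's body presses on something with over 40 N, if the wrist force passes 120 N, or if a joint passes its speed limit or range.

ROBOT

A 6-joint arm with a two-finger parallel gripper is mounted at the origin on the work surface; the furniture and walls round the work are solid. World frame = base frame: x ahead of the robot, y to its left, z up, the work surface at z = 0. Lengths are in mm, angles in rad, forces in N, time in s.
With the tool pointing down it reaches from about 400 to 825 mm from the base axis. Payload 7 kg.
Tool frame: the origin (TCP) lies at the very end of the fingers, on their centre line; the grasp point (between the pads) lies 19 mm behind it; z points along the fingers, y is the line along which they close (so a half turn about z gives the same grasp; the last joint's range is limited). The gripper opens to 88 mm and grips with 3 to 60 N. Pads are 19 mm wide; open, the fingers measure 130 mm over their backs; the gripper's body (78 mm by 193 mm) begins 47 mm behind the grasp point.
Start: joints at [1.4, 0.359, 0.012, 0, -1.224, -0.288], TCP at [298.944, 605.168, 226.561] pointing down, gripper open.
Joint ranges: [-3.07, 3.07], [-1.43, 2.12], [-1.02, 1.25], [-3.03, 1.67], [-3.05, -0], [-3.03, 3.03]. Speed limits (rad/s): [2.39, 2.39, 3.01, 3.14, 3.14, 3.14].

INTERFACE

Orientations are given as a unit quaternion [x, y, z, w].
In Python, from plant import bot gives the robot as it stands. Calls block until the motion is done:
- bot.move_ptp(position, orientation): joint-space move of the TCP to a pose.
- bot.line_to(position, velocity=150, ori=None): straight line of the TCP; ori=None keeps the orientation; velocity is the mean speed in mm/s.
- bot.move_joints(angles): joint-space move.
- bot.move_gripper(opening, force=None): finger opening in mm; force is the grip in N (None keeps the last); returns when the fingers have stopped.
- bot.pause(seconds).
- bot.solve_ik(position, orientation): joint angles nearest the present ones, or None.
- bot.read_state(): the state.
- bot.camera(name): name is "scene" or "top"; returns the picture (480x640x3 uint8, red, green, blue); there is no depth.
- bot.get_calibration(name): a dict with "fx", "fy", "cx", "cy" (pixels), "view" (4x4, takes a point from world to camera coordinates). Camera axes: x right, y up, looking along -z (the intrinsics and any distortion apply to the point x, -y, -z); pixel columns grow to the right and rows downward; lengths in mm; the calibration is good to about 2 mm. A picture is of the moment at which its call begins. get_calibration takes no time and is no camera call.
A pose or a line that the arm cannot do raises bot.Unreachable and nothing moves.
- bot.close_job(): hands the job in; it is judged then, once.
The state is a dict: "t": time; "joint_pos": joint angles; "qvel": joint speeds; "tau": joint torques, N m; "tcp_pos": TCP position; "eef_rot": TCP orientation; "contact_force": force on the tool from outside, world axes, zero at the start; "moment": the same for the moment, N m; "width": finger opening in mm; "finger_force": force on a finger pad.
Only numpy, scipy, OpenCV 4.12 (cv2) and the standard library are available. Lean on these libraries where they do the work, as an engineer would, in place of code of your own. Each camera call takes 0.05 s, during which the arm holds its last target. There are 200 camera calls.

## Working session

There is one attempt and no reset: what is moved stays moved. The work goes in short steps, each a Python script; the robot and the scene stay as the last script left them, time stands still between calls to the robot, and variables do not carry over. Pictures are saved under pics/ and viewed, at most 14 in all, crops included, and the job is handed in when it is done.

```bash
ls; mkdir -p pics
python3 - <<'E'
from plant import bot
import cv2
for n in("scene","top"):
    cv2.imwrite(f"pics/{n}0.png",bot.camera(n)[:,:,::-1]); c=bot.get_calibration(n); print(n,c)
print(bot.read_state())
E
```

```text
pics
scene {'fx': 441.3113314869243, 'fy': 441.3113314869243, 'cx': 320.2818770892268, 'cy': 235.41494557819908, 'view': array([[-7.82524243e-01,  6.22427367e-01,  1.54913642e-02,
         3.66116226e+02],
       [-4.74606800e-01, -6.12417116e-01,  6.32213305e-01,
         2.81613615e+02],
       [ 4.02994039e-01,  4.87369930e-01,  7.74639500e-01,
        -1.23917043e+03],
       [ 0.00000000e+00,  0.00000000e+00,  0.00000000e+00,
         1.00000000e+00]])}
top {'fx': 446.1704817810008, 'fy': 446.1704817810008, 'cx': 327.2170670894528, 'cy': 245.89284320386912, 'view': array([[ 2.72342885e-02, -9.99471921e-01, -1.77248926e-02,
         1.00722460e+02],
       [ 9.86082598e-01,  2.39517751e-02,  1.64521800e-01,
        -5.56814709e+02],
       [-1.64010377e-01, -2.19588423e-02,  9.86214178e-01,
        -9.31141011e+02],
       [ 0.00000000e+00,  0.00000000e+00,  0.00000000e+00,
         1.00000000e+00]])}
{'t': 0.1, 'joint_pos': array([ 1.40009989e+00,  3.59338247e-01,  1.11598909e-02, -2.74168229e-04,
       -1.22410750e+00, -2.88120942e-01]), 'qvel': array([ 1.87628203e-03, -2.67179908e-03,  2.62425164e-03,  1.47053690e-03,
        1.61912052e-03,  8.74081864e-05]), 'tau': array([-1.00584268e-03, -5.84162629e+01,  2.93749255e+01,  7.01528192e+00,
        1.01769750e-02, -5.30479656e-05]), 'tcp_pos': array([298.78013797, 604.79278808, 225.71180526]), 'eef_rot': array([ 9.73790138e-01, -2.27447129e-01, -8.49693744e-05,  7.51046802e-04]), 'contact_force': array([-0.26763438, -0.37398165,  0.78046489]), 'moment': array([ 0.00466184, -0.04077597, -0.03040109]), 'finger_force': 0.0, 'width': 87.5844191385882}
```

View pics/scene0.png

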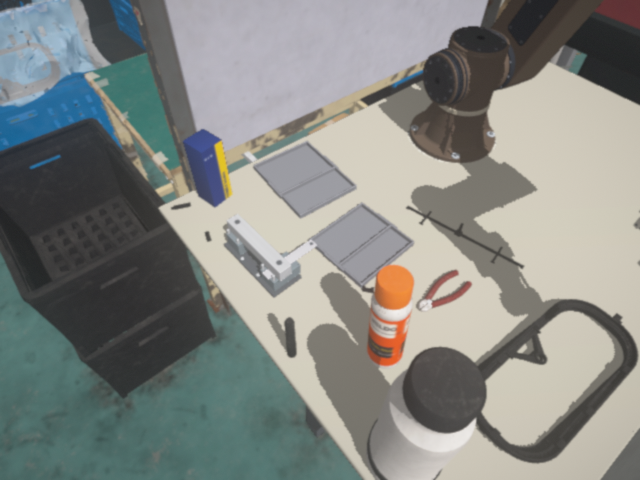

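View pics/top0.png

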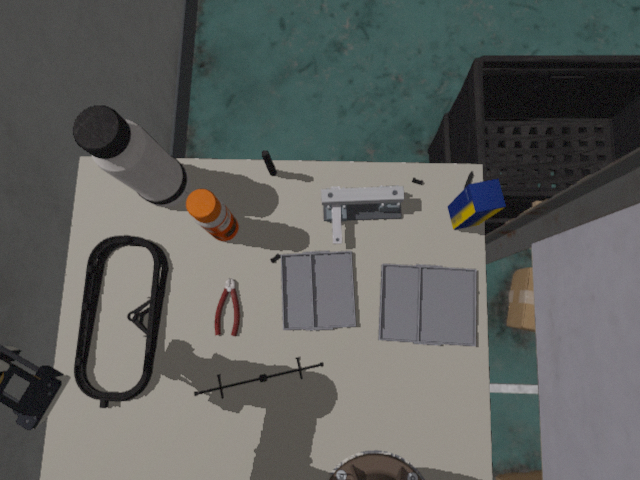

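The scene view shows the carton (210,165), bar rest (260,255), trays (305,178) and (362,243), tin (390,315) and cutters (445,290). The top view shows the same things: tin (205,210)→base (225,230), cutters (228,308), small tray (318,290), large tray (430,305), strip end (337,240) and carton (475,205). A white board stands at the right.

```bash
cat > h.py <<'E'
import numpy as np, cv2
from plant import bot
def ray(n,px):
    c=bot.get_calibration(n);V=c["view"];R,t=V[:3,:3],V[:3,3]
    d=np.array([(px[0]-c["cx"])/c["fx"],-(px[1]-c["cy"])/c["fy"],-1.])
    return -R.T@t,R.T@d
def onz(n,px,z):
    o,d=ray(n,px);return (o+d*(z-o[2])/d[2])[:2]
def proj(n,p):
    c=bot.get_calibration(n);V=c["view"];q=V[:3,:3]@np.array(p,float)+V[:3,3]
    return np.array([c["cx"]-c["fx"]*q[0]/q[2],c["cy"]+c["fy"]*q[1]/q[2]])
def hsv(n):
    im=bot.camera(n);return im,cv2.cvtColor(im,cv2.COLOR_RGB2HSV)
def blobs(m,amin=60):
    cs,_=cv2.findContours(m.astype(np.uint8)*255,cv2.RETR_EXTERNAL,cv2.CHAIN_APPROX_NONE)
    return [c for c in cs if cv2.contourArea(c)>amin]
E
python3 - <<'E'
from h import *
np.set_printoptions(precision=1,suppress=True)
for n in("top","scene"):
    im,h=hsv(n);H,S,V=[h[...,i].astype(int) for i in range(3)]
    print(n, "px tray", h[300,440] if n=="top" else h[175,300], "table", h[360,500-20] if n=="top" else h[150,370])
    M={"red":((H>170)|(H<4))&(S>120),"orange":(H>4)&(H<15)&(S>170),"blue":(H>110)&(H<130)&(S>150)&(V>60),"yellow":(H>22)&(H<32)&(S>180),"grey":(H>100)&(H<140)&(S>8)&(S<50)&(V>80)&(V<185)}
    for k,m in M.items():
        for c in blobs(m,60):
            r=cv2.minAreaRect(c);b=cv2.boundingRect(c)
            if b[0]<100 and k!='blue': continue
            print(k,int(cv2.contourArea(c)),b,"cen",np.array(r[0]),"wh",np.array(r[1]),"ang",round(r[2],1),cv2.boxPoints(r).round(1).tolist())
im=bot.camera("top")[155:355,180:520,::-1];cv2.imwrite("pics/c1.png",cv2.resize(im,(799,470),interpolation=cv2.INTER_CUBIC))
im=bot.camera("scene")[120:320,160:500,::-1];cv2.imwrite("pics/c2.png",cv2.resize(im,(799,470),interpolation=cv2.INTER_CUBIC))
E
```

```text
top px tray [128  18 116] table [ 20  25 150]
red 128 (231, 289, 8, 47) cen [234.8 312. ] wh [46.   6.6] ang 88.6 [[230.89999389648438, 289.1000061035156], [237.5, 288.8999938964844], [238.6999969482422, 334.8999938964844], [232.0, 335.1000061035156]]
red 146 (215, 289, 13, 46) cen [219.6 311.3] wh [ 7.3 45.9] ang 11.3 [[211.60000610351562, 333.1000061035156], [220.60000610351562, 288.1000061035156], [227.6999969482422, 289.5], [218.6999969482422, 334.5]]
orange 206 (208, 213, 30, 28) cen [224.6 229.2] wh [21.3 28.1] ang 54.5 [[207.0, 228.6999969482422], [229.89999389648438, 212.39999389648438], [242.1999969482422, 229.6999969482422], [219.3000030517578, 246.10000610351562]]
orange 834 (183, 189, 35, 34) cen [200.3 205.3] wh [34.6 29.7] ang 45.0 [[177.5, 203.5], [198.5, 182.5], [223.0, 207.0], [202.0, 228.0]]
blue 1115 (448, 179, 58, 38) cen [474.9 197.8] wh [29.3 56.4] ang 78.2 [[444.29998779296875, 189.10000610351562], [499.5, 177.60000610351562], [505.5, 206.39999389648438], [450.29998779296875, 217.89999389648438]]
yellow 150 (452, 204, 23, 25) cen [462.4 215.8] wh [ 8.6 29.8] an
[... 2032 characters left out ...]
24) cen [264.9 105.1] wh [13.9 41.3] ang 56.3 [[243.8000030517578, 110.80000305175781], [278.20001220703125, 87.80000305175781], [285.8999938964844, 99.4000015258789], [251.5, 122.30000305175781]]
grey 1428 (411, 0, 77, 59) cen [449.  29.] wh [58. 76.] ang 90.0 [[411.0, 0.0], [487.0, 0.0], [487.0, 58.0], [411.0, 58.0]]
grey 122 (393, 0, 19, 12) cen [402.    5.5] wh [11. 18.] ang 90.0 [[393.0, 0.0], [411.0, 0.0], [411.0, 11.0], [393.0, 11.0]]
grey 441 (318, 0, 63, 28) cen [349.   13.5] wh [27. 62.] ang 90.0 [[318.0, 0.0], [380.0, 0.0], [380.0, 27.0], [318.0, 27.0]]
grey 3387 (164, 0, 137, 143) cen [232.  71.] wh [142. 136.] ang 90.0 [[164.0, 0.0], [300.0, 0.0], [300.0, 142.0], [164.0, 142.0]]
```

View pics/c1.png

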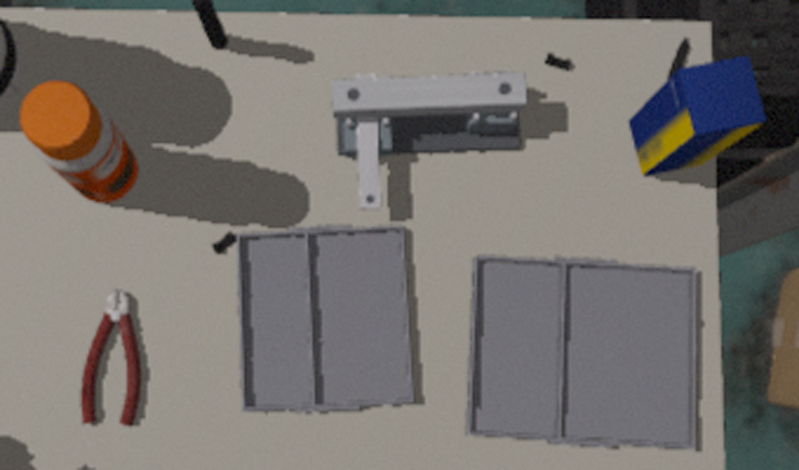

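View pics/c2.png

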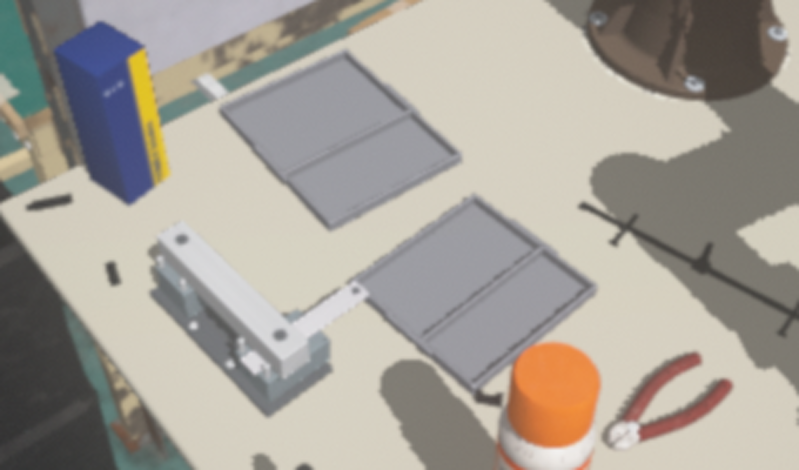

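The crops are clear. Top crop: tray rim corners, strip end (368,205), carton lower edge (645,175), cap centre (60,118). Scene crop: carton top corners (57,50), (100,22), (147,50), (98,77) and foot (130,203), and strip dot (355,292). Next I turn these into world points.

```bash
cat >> h.py <<'E'
def T(u,v): return (180+u/2.35-.3,155+v/2.35-.3)
def S(u,v): return (160+u/2.35-.3,120+v/2.35-.3)
def tri(pt,ps):
    A=[];b=[]
    for n,p in(("top",pt),("scene",ps)):
        o,d=ray(n,p);d=d/np.linalg.norm(d);P=np.eye(3)-np.outer(d,d);A.append(P);b.append(P@o)
    x=np.linalg.lstsq(np.vstack(A),np.hstack(b),rcond=None)[0]
    return x
E
python3 - <<'E'
from h import *
np.set_printoptions(precision=1,suppress=True)
def rep(name,ptsT,ptsS,z):
    a=[onz("top",T(*p),z) for p in ptsT];b=[onz("scene",S(*p),z) for p in ptsS]
    print(name,"top",*a,"mean",np.mean(a,0) if a else '');print("    scene",*b,"mean",np.mean(b,0) if b else '')
# TL TR BR BL
rep("trim",[(475,257),(697,269),(697,447),(468,434)],[(331,228),(220,107),(346,52),(461,157)],14)
rep("set",[(238,234),(403,228),(411,404),(244,409)],[(475,388),(357,278),(475,196),(597,289)],14)
rep("bar top corners",[(332,81),(525,73),(526,102),(334,111)],[(285,374),(155,239),(182,222),(309,348)],75)
rep("strip dot/end corners",[(370,198),(358,207),(381,207)],[(355,290),(352,310)],45)
rep("strip at rest",[(357,122),(380,122)],[],45)
rep("carton top",[(685,68),(748,58),(765,113),(694,127)],[(57,50),(100,22),(147,50),(98,77)],170)
rep("carton foot",[(645,175)],[(130,203),(169,176),(88,162)],0)
rep("cap top",[(56,112)],[(557,370)],231)
rep("cutters jaw,handle ends",[(117,291),(89,423),(129,424)],[(612,440),(697,357),(728,385)],8)
rep("cut handles mid",[(98,350),(132,350)],[],8)
print("cap tri",tri(T(56,112),S(557,370)))
# board foot / table edges
print("table right edge",onz("top",T(712,20),0),onz("top",T(722,450),0))
# cap top contours, cap bottom
for n in("top","scene"):
    im,h=hsv(n);H,Sx,V=[h[...,i].astype(int) for i in range(3)]
    m=((H>110)&(H<130)&(Sx>150)&(V>60))|((H>22)&(H<32)&(Sx>180))
    m=m.astype(np.uint8)*255; 
    if n=="scene": m[:,:180]=0; m[:,240:]=0; m[:120]=0;m[215:]=0
    m=cv2.morphologyEx(m,cv2.MORPH_CLOSE,np.ones((3,3)))
    cs=cv2.findContours(m,0,2)[0];c=max(cs,key=cv2.contourArea)
    hull=cv2.convexHull(c);print(n,cv2.approxPolyDP(hull,2,True).reshape(-1,2).tolist())
E
```

```text
trim top [521.1  -8.1] [ 514.9 -218.7] [ 349.2 -214.2] [355.1  -2.7] mean [ 435.1 -110.9]
    scene [524.3  -2.5] [ 514.2 -216.8] [ 348.8 -207.8] [357.4   1.2] mean [ 436.2 -106.5]
set top [537.7 219.9] [547.5  61.2] [381.1  50.7] [372.2 207. ] mean [459.6 134.7]
    scene [537.  223.2] [542.8  63. ] [383.3  51.9] [372.7 211.7] mean [458.9 137.4]
bar top corners top [674.1 131.4] [685.7 -46.7] [658.  -47.6] [645.5 128.7] mean [665.8  41.5]
    scene [679.8 144.9] [688.  -43.9] [658.2 -46.6] [649.5 136.1] mean [668.9  47.6]
strip dot/end corners top [570.4  93.6] [561.6 104.7] [562.1  83.2] mean [564.7  93.8]
    scene [568.   92.6] [583.9 108.7] mean [575.9 100.6]
strip at rest top [643.3 107.7] [643.8  85.9] mean [643.6  96.8]
    scene mean 
carton top top [ 663.2 -164.6] [ 673.  -216.7] [ 626.2 -228.9] [ 613.1 -170.7] mean [ 643.9 -195.2]
    scene [ 672.2 -214.4] [ 621.4 -227. ] [ 607.6 -165.1] [ 661.1 -158.9] mean [ 640.6 -191.4]
carton foot top [ 608. -175.] mean [ 608. -175.]
    scene [ 658.2 -164.7] [ 606.9 -173.5] [ 663.4 -243. ] mean [ 642.8 -193.7]
cap top top [598.  337.3] mean [598.  337.3]
    scene [595.9 337.7] mean [595.9 337.7]
cutters jaw,handle ends top [480.3 334.9] [355.1 353.5] [355.2 315.6] mean [396.9 334.7]
    scene [477.1 331.1] [353.7 319.2] [355.2 355.9] mean [395.3 335.4]
cut handles mid top [423.5 349.6] [424.4 317. ] mean [424.  333.3]
    scene mean 
cap tri [597.2 337.6 232.2]
table right edge [ 768.3 -245. ] [ 346.5 -241.7]
top [[498, 179], [505, 205], [478, 224], [453, 228], [448, 207], [468, 184]]
scene [[220, 142], [230, 193], [221, 172], [216, 145]]
```

Measurements agree across both views. Next I refine the carton yaw, locate the bottle, and check IK for all poses.

```bash
cat >> h.py <<'E'
from scipy.spatial.transform import Rotation as Ro
def Q(deg):
    "tool down, fingers closing along world direction deg"
    f=np.radians(deg);y=np.array([np.cos(f),np.sin(f),0]);z=np.array([0,0,-1.]);x=np.cross(y,z)
    return Ro.from_matrix(np.c_[x,y,z]).as_quat()
def loc(c,deg,p):
    f=np.radians(deg);return np.array([c[0]+p[0]*np.cos(f)-p[1]*np.sin(f),c[1]+p[0]*np.sin(f)+p[1]*np.cos(f)])
TRIM,TA=(435.6,-108.7),-2.0
SET,SA=(459.3,136.),3.8
def st(msg=""):
    s=bot.read_state();print(msg,"t %.1f"%s["t"],"tcp",s["tcp_pos"].round(1),"w %.1f"%s["width"],"ff %.1f"%s["finger_force"],"F",s["contact_force"].round(1),"j6 %.2f"%s["joint_pos"][5])
E
python3 - <<'E'
from h import *
np.set_printoptions(precision=1,suppress=True)
for p in [(448,207),(468,184),(498,179),(505,205)]: print("carton170",onz("top",p,170))
for p in [(453,228),(478,224)]: print("carton0",onz("top",p,0))
print("tin base: mid of lowest", onz("top",T(115,203),0),onz("scene",(388,365),0))
print("bottle base edges top", onz("top",(163,203),0),onz("top",(187,178),0),"scene",onz("scene",(370,445),0),onz("scene",(400,482),0))
print("bottle cap",tri((101,133),(447,378)))
cases={"cut":((392,334.5,2.5),90),"cutplace":((*loc(TRIM,TA,(-24,-42)),6),88),"carton":((642.5,-196,115),12),"cartplace":((*loc(TRIM,TA,(0,62)),119),-2),
"tin":((597,337.5,170),-45),"tinpl":((*loc(SET,SA,(-40,-33)),174),-45),"tinpl2":((*loc(SET,SA,(-40,-33)),174),90),"strip":((588,94.5,38),92.5),"stripend":((522,92,38),92.5),"strippl":((*loc(SET,SA,(53,46)),16),93.8),"up":((421,100,265),-45)}
for k,(p,d) in cases.items():
    for e in(0,180):
        s=bot.solve_ik(list(p),Q(d+e)); print(k,np.round(p,1),d+e,None if s is None else s.round(2))
E
```

```text
carton170 [ 615.4 -118.9]
carton170 [ 662.4 -158.4]
carton170 [ 673.7 -216.8]
carton170 [ 621.8 -228.3]
carton0 [ 610.6 -172.4]
carton0 [ 621.4 -229.9]
tin base: mid of lowest [567.6 344.3] [608.6 376.7]
bottle base edges top [654.7 505.1] [717.  453.2] scene [727.3 457.1] [726.9 525.9]
bottle cap [693.  495.1 310.1]
cut [392.  334.5   2.5] 90 [ 1.1  0.4 -0.6 -0.  -0.6 -2.7]
cut [392.  334.5   2.5] 270 [ 1.1  0.4 -0.6  0.  -0.6  0.5]
cutplace [ 410.1 -149.8    6. ] 88 [ 0.1  0.3 -0.8 -0.  -0.5 -1.7]
cutplace [ 410.1 -149.8    6. ] 268 [ 0.1  0.3 -0.8  0.  -0.5  1.4]
carton [ 642.5 -196.   115. ] 12 [-0.   0.4 -0.1  0.  -1.  -2.9]
carton [ 642.5 -196.   115. ] 192 [-0.   0.4 -0.1  0.  -1.   0.2]
cartplace [437.8 -46.7 119. ] -2 [ 0.3  0.1 -0.6  0.  -0.9  2.8]
cartplace [437.8 -46.7 119. ] 178 [ 0.3  0.1 -0.6  0.  -0.9 -0.4]
tin [597.  337.5 170. ] -45 [ 0.8  0.4 -0.   0.  -1.1  1.6]
tin [597.  337.5 170. ] 135 [ 0.8  0.4 -0.   0.  -1.1 -1.6]
tinpl [421.6 100.4 174. ] -45 [ 0.7 -0.  -0.6  0.  -1.   1.7]
tinpl [421.6 100.4 174. ] 135 [ 0.7 -0.  -0.6  0.  -1.  -1.5]
tinpl2 [421.6 100.4 174. ] 90 [ 0.7 -0.  -0.6  0.  -1.  -2.3]
tinpl2 [421.6 100.4 174. ] 270 [ 0.7 -0.  -0.6  0.  -1.   0.9]
strip [588.   94.5  38. ] 92.5 [ 0.5  0.4 -0.4  0.  -0.8 -2. ]
strip [588.   94.5  38. ] 272.5 [ 0.5  0.4 -0.4  0.  -0.8  1.1]
stripend [522  92  38] 92.5 [ 0.5  0.3 -0.5 -0.  -0.7 -2.1]
stripend [522  92  38] 272.5 [ 0.5  0.3 -0.5  0.  -0.7  1.1]
strippl [509.1 185.4  16. ] 93.8 [ 0.7  0.4 -0.5 -0.  -0.7 -2.2]
strippl [509.1 185.4  16. ] 273.8 [ 0.7  0.4 -0.5  0.  -0.7  0.9]
up [421 100 265] -45 [ 0.7 -0.1 -0.4  0.  -1.2  1.7]
up [421 100 265] 135 [ 0.7 -0.1 -0.4  0.  -1.2 -1.5]
```

The bottle is about 180 mm from the tin, so it is clear. All poses are reachable, and the strip half-turn fits the joint 6 range. I start with the cutters.

Run:
```python
from h import *
bot.move_ptp([392,334.5,120],Q(270)); bot.line_to([392,334.5,3],120); st("at")
bot.move_gripper(40,25); st("grip")
bot.line_to([392,334.5,90],120); st("up")
cv2.imwrite("pics/k1.png",cv2.resize(bot.camera("scene")[180:360,320:560,::-1],(720,540)))
```

```text
at t 2.7 tcp [392.3 335.    3.5] w 87.8 ff 0.0 F [-0.8  0.2 -0.9] j6 0.48
grip t 3.3 tcp [392.1 334.7   3.2] w 54.1 ff 25.0 F [-0.8  0.4  2. ] j6 0.48
up t 4.2 tcp [391.6 334.   89.3] w 54.2 ff 25.0 F [ 0.2 -0.2 -1.1] j6 0.48
```

View pics/k1.png

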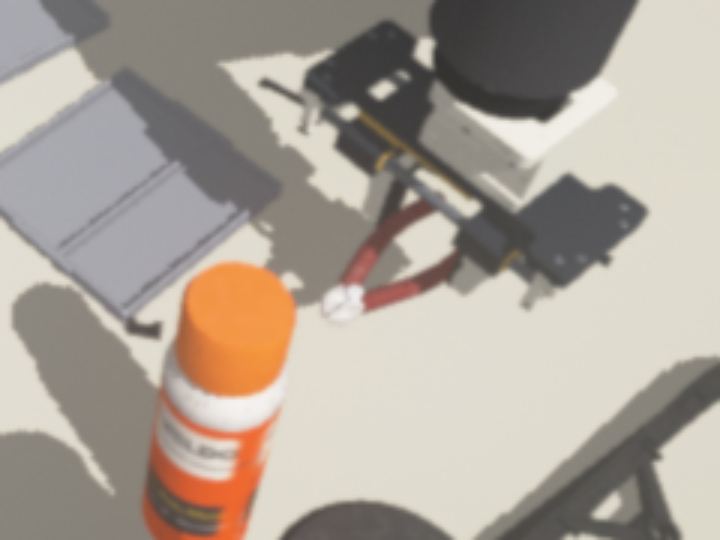

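The cutters are held by both handles, with the jaws at (342,300) pointing +x. I place them and go on to the carton.

Run:
```python
from h import *
p=loc(TRIM,TA,(-24,-42));q=Q(268)
bot.move_ptp([*p,90],q); bot.line_to([*p,25],120); bot.line_to([*p,6.5],40); st("down")
bot.move_gripper(64); st("rel"); bot.line_to([*p,100],150)
bot.move_gripper(86)
c=(643.5,-195.5)
bot.move_ptp([*c,240],Q(191.5))
for n in("top","scene"): cv2.imwrite(f"pics/a_{n}.png",bot.camera(n)[:,:,::-1])
a=cv2.imread("pics/a_top.png")[170:370,320:520];b=cv2.imread("pics/a_scene.png")[90:290,150:350]
cv2.imwrite("pics/k2.png",cv2.resize(np.hstack([a,b]),(800,400)))
st()
```

```text
down t 7.3 tcp [ 409.9 -149.9    6.2] w 54.1 ff 25.0 F [-0.3 -0.  -0.9] j6 1.43
rel t 7.8 tcp [ 410.2 -149.8    6.5] w 63.9 ff 0.0 F [-0.7  0.8 -0.3] j6 1.43
 t 10.4 tcp [ 642.6 -195.2  239.6] w 85.9 ff 0.0 F [-0.6  0.5  0.2] j6 0.21
```

View pics/k2.png

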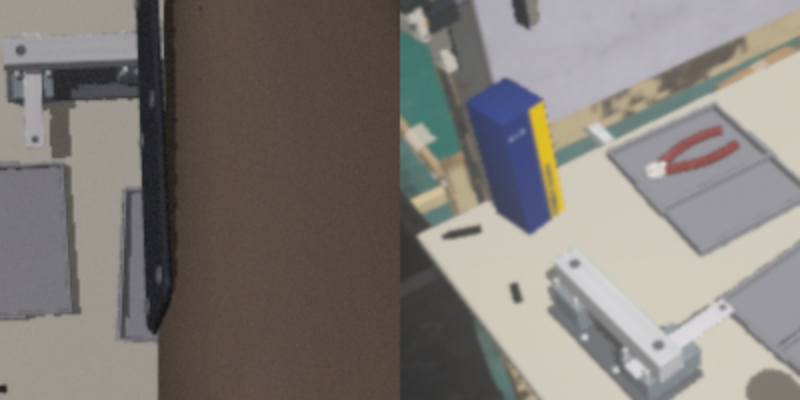

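The cutters lie in the wide bay, at (690,155) in the scene half. The fingertips are just above the carton, at (415,20) and (525,10). I check that projection before going down.

Run:
```python
from h import *
for z in(170,240): print((proj("scene",(643.5,-195.5,z))-[150,90])*2+[400,0])
```

```text
[500.60772045 100.53347649]
[487.05138112  45.00202474]
```

The midpoint of the fingertips, (450,65) and (530,25), matches the projection at (487,45). I go down and grasp.

Run:
```python
from h import *
c=(643.5,-195.5)
bot.line_to([*c,175],150); st(); bot.line_to([*c,117],80); st("at")
bot.move_gripper(50,25); st("grip")
bot.line_to([*c,200],120); st("up")
p=loc(TRIM,TA,(0,62));q=Q(178)
bot.line_to([*p,200],200,q); st("over"); bot.line_to([*p,140],120); bot.line_to([*p,121],40); st("down")
cv2.imwrite("pics/k3.png",cv2.resize(bot.camera("scene")[50:290,150:470,::-1],(800,600)))
```

```text
t 11.0 tcp [ 643.8 -195.6  175.7] w 86.0 ff 0.0 F [-0.3  0.1  1.4] j6 0.21
at t 11.9 tcp [ 643.9 -195.6  117.3] w 86.0 ff 0.0 F [ 0.9 -0.2 -0.5] j6 0.21
grip t 12.4 tcp [ 643.4 -195.6  117.2] w 58.4 ff 24.7 F [-0.4 -0.2  1.3] j6 0.21
up t 13.3 tcp [ 642.9 -195.3  198.9] w 58.3 ff 24.7 F [-1.3  1.  -2.4] j6 0.21
over t 14.7 tcp [438.2 -46.9 200. ] w 58.5 ff 24.7 F [-0.2 -0.  -2.4] j6 -0.38
down t 16.0 tcp [437.8 -46.7 120.9] w 57.9 ff 24.8 F [ 0.5  0.2 -2.2] j6 -0.38
```

View pics/k3.png

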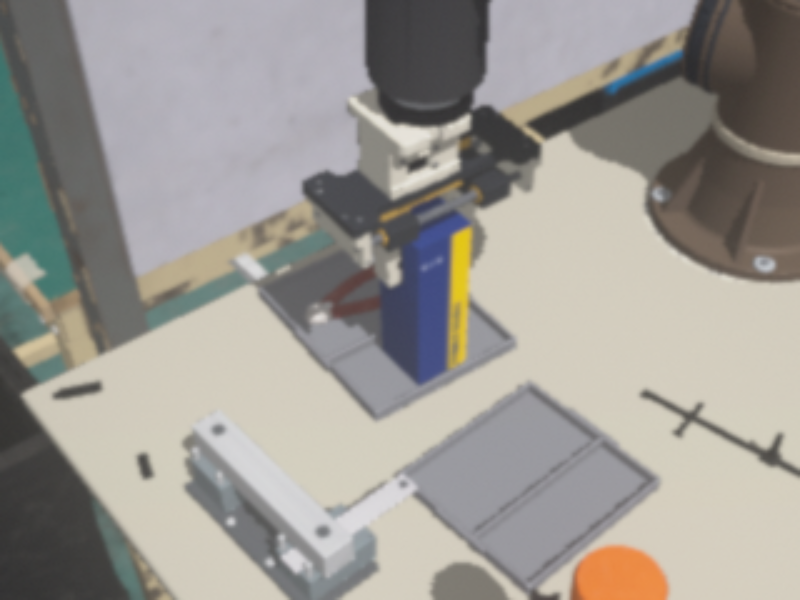

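The carton hangs just above the floor of the narrow bay, with its foot at (420,380), clear of the walls. I release it and go to the tin.

Run:
```python
from h import *
p=loc(TRIM,TA,(0,62))
bot.line_to([*p,120.3],20); bot.move_gripper(80); st("rel"); bot.line_to([*p,270],150); bot.move_gripper(88)
c=(597,337.5)
bot.move_ptp([*c,290],Q(180)); st("over")
cv2.imwrite("pics/k4.png",cv2.resize(np.hstack([bot.camera("scene")[100:400,180:480,::-1],bot.camera("top")[130:430,150:450,::-1]]),(800,400)))
bot.line_to([*c,240],120); bot.line_to([*c,172],60); st("at")
bot.move_gripper(55,35); st("grip")
bot.line_to([*c,200],60); st("up")
```

```text
rel t 16.9 tcp [437.8 -46.7 120.4] w 80.4 ff 0.0 F [ 0.5 -0.  -0.1] j6 -0.38
over t 20.0 tcp [597.1 336.4 290.7] w 87.7 ff 0.0 F [-0.1 -0.7 -0.1] j6 -0.80
at t 22.0 tcp [597.3 337.6 172.5] w 87.4 ff 0.0 F [-0.6  0.6  0.3] j6 -0.80
grip t 22.7 tcp [597.1 337.5 172. ] w 56.1 ff 35.0 F [ 0.9 -0.2 -0.3] j6 -0.80
up t 23.3 tcp [596.8 337.5 200.1] w 56.2 ff 35.0 F [-0.8  0.4 -3.3] j6 -0.80
```

View pics/k4.png

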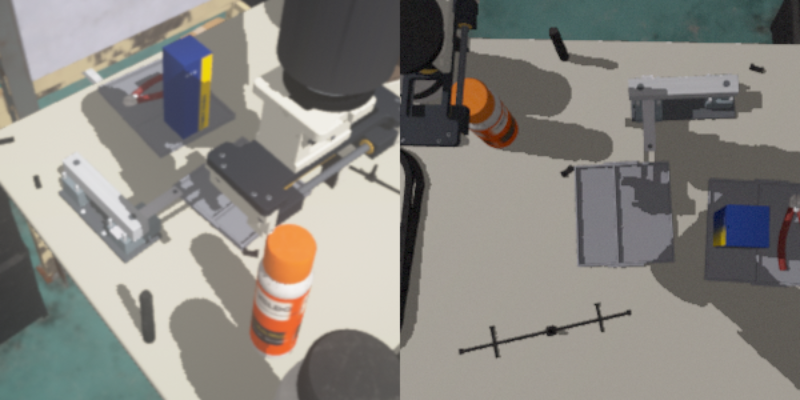

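The carton stands in its bay. But the grip width is 56 mm where the body is 66 mm, so I look closely before carrying.

Run:
```python
from h import *
cv2.imwrite("pics/k5.png",cv2.resize(np.hstack([bot.camera("scene")[220:400,310:490,::-1],bot.camera("top")[150:330,140:320,::-1]]),(800,400),interpolation=cv2.INTER_CUBIC))
for z in(0,28,259): print(z,(proj("scene",(597,337.5,z))-[310,220])*400/180,(proj("top",(597,337.5,z))-[140,150])*400/180+[400,0])
```

```text
0 [151.02761493 279.30319254] [605.25892373 174.86891732]
28 [154.97339405 264.47671255] [599.00178963 169.29526841]
259 [197.83620269 103.41737431] [530.49823899 108.27456243]
```

View pics/k5.png

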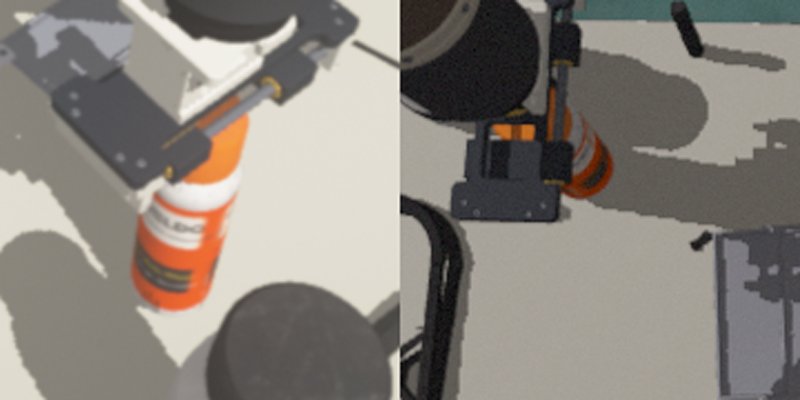

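The picture shows the tin gripped off-centre. Its foot is at (172,287), about 17 px right and 15 px below the prediction, so it sits about 25 mm to +y. That matches a chord of 56 mm at the pad edges. I set it down, measure it with the arm out of the way, and regrasp.

Run:
```python
from h import *
c=(597,337.5)
bot.line_to([*c,173],40); bot.line_to([*c,171.8],10); st("dn"); bot.move_gripper(88); st("rel")
bot.line_to([*c,290],120); bot.line_to([480,200,300],250); st()
a=bot.camera("scene");b=bot.camera("top")
cv2.imwrite("pics/k6.png",np.hstack([cv2.resize(a[250:380,350:440,::-1],(400,578),interpolation=cv2.INTER_CUBIC),cv2.resize(b[180:310,170:260,::-1],(400,578),interpolation=cv2.INTER_CUBIC)]))
for p in[(597,337.5),(597,360)]:
  for z in(0,231): print(p,z,(proj("scene",(*p,z))-[350,250])*4.444,(proj("top",(*p,z))-[170,180])*4.444+[400,0])
```

```text
dn t 24.5 tcp [597.2 337.6 172.1] w 56.2 ff 35.0 F [ 0.5 -0.5 -2.8] j6 -0.80
rel t 25.2 tcp [597.  337.5 171.8] w 87.6 ff 0.0 F [-0.4 -0.5 -0.4] j6 -0.80
 t 27.2 tcp [480.6 200.7 299.9] w 87.5 ff 0.0 F [ 0.2  0.5 -1.2] j6 -0.77
(597, 337.5) 0 [124.26502433 425.23052443] [677.15679567 216.38286085]
(597, 337.5) 231 [204.9890706  121.90552346] [548.36668121 101.66087002]
(597, 360) 0 [161.04728285 464.58971362] [634.35789231 215.38881981]
(597, 360) 231 [253.36279834 167.03444489] [493.59634914 100.45700651]
```

View pics/k6.png

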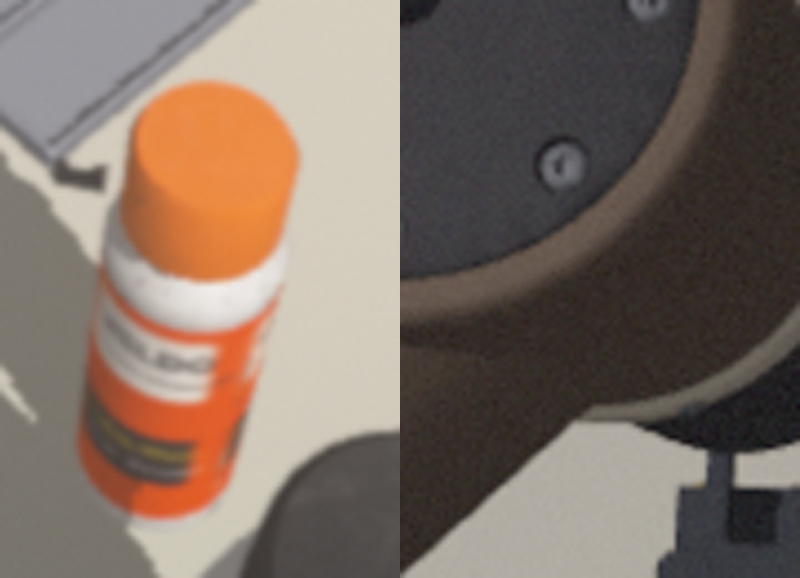

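The scene half shows the tin standing, with cap centre (215,148) and foot centre (158,460). That gives y ≈ 348–358, while x was centred at 597 by the first closing. I regrasp with the fingers closing along y, which takes up ±11 mm of y error, and I watch the force while going down.

Run:
```python
from h import *
c=(597.5,354)
bot.line_to([*c,300],200,Q(270)); st("over")
for z in(240,225,210,195,183,172):
    bot.line_to([*c,z],60); f=bot.read_state()["contact_force"]
    if abs(f).max()>5: st("touch!"); break
else:
    bot.move_gripper(45,12); st("grip")
    a=bot.camera("scene");b=bot.camera("top")
    cv2.imwrite("pics/k7.png",np.hstack([cv2.resize(a[250:380,350:440,::-1],(400,578),interpolation=cv2.INTER_CUBIC),cv2.resize(b[180:310,170:260,::-1],(400,578),interpolation=cv2.INTER_CUBIC)]))
```

```text
over t 29.0 tcp [597.4 353.9 299.9] w 87.3 ff 0.0 F [ 1.  -0.5 -0.5] j6 0.76
grip t 32.7 tcp [597.9 353.5 172.9] w 56.7 ff 12.7 F [-1.  -3.   6.2] j6 0.76
```

View pics/k7.png

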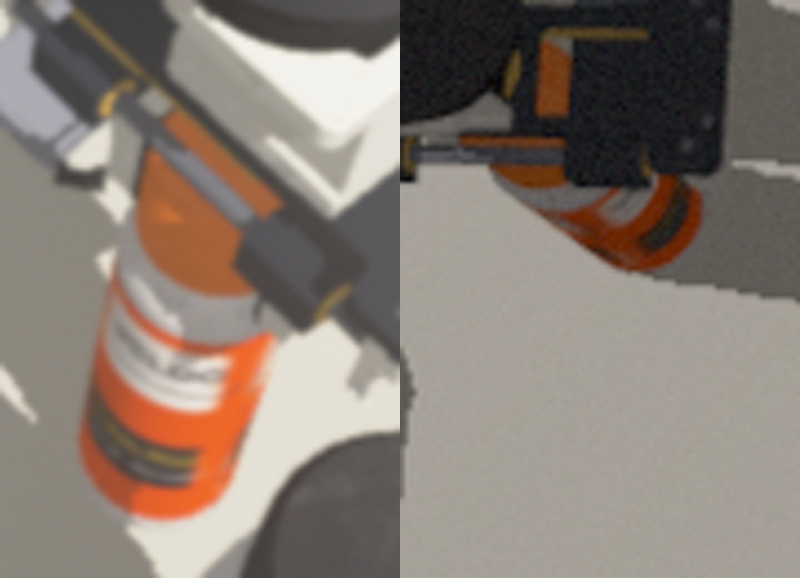

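The fingers close on the cap and shoulder, which is about 56.5 mm in the image. The tin itself shows a slight lean: cap near (600,347), foot near (600,358). I regrasp centred on the cap, closing along x, lift, and check the foot against the bay.

Run:
```python
from h import *
bot.move_gripper(88); bot.line_to([597.5,352,250],150)
c=(599,348)
bot.line_to([*c,250],150,Q(180))
bot.line_to([*c,200],100); bot.line_to([*c,169.5],50); st("at")
bot.move_gripper(45,35); st("grip")
bot.line_to([*c,215],60); st("up")
p=loc(SET,SA,(-40,-33))-[0,10]
bot.line_to([*p,240],180); bot.line_to([*p,195],80); st("over")
a=bot.camera("scene")
cv2.imwrite("pics/k8.png",cv2.resize(a[120:320,240:460,::-1],(660,600),interpolation=cv2.INTER_CUBIC))
for z in(28.5,): print((proj("scene",(*loc(SET,SA,(-40,-33)),z))-[240,120])*3)
```

```text
at t 37.3 tcp [599.2 348.1 169.6] w 87.9 ff 0.0 F [0.1 0.3 0.5] j6 -0.81
grip t 38.0 tcp [599.7 348.3 170.7] w 56.5 ff 29.7 F [ 0.2 -0.2  5.7] j6 -0.81
up t 38.9 tcp [598.7 347.9 214.5] w 56.3 ff 30.2 F [-0.2 -0.4 -4.2] j6 -0.81
over t 41.5 tcp [421.9  90.6 195.3] w 56.3 ff 30.2 F [-0.2 -0.2 -3.8] j6 -0.67
[372.36952396 295.78201297]
```

View pics/k8.png

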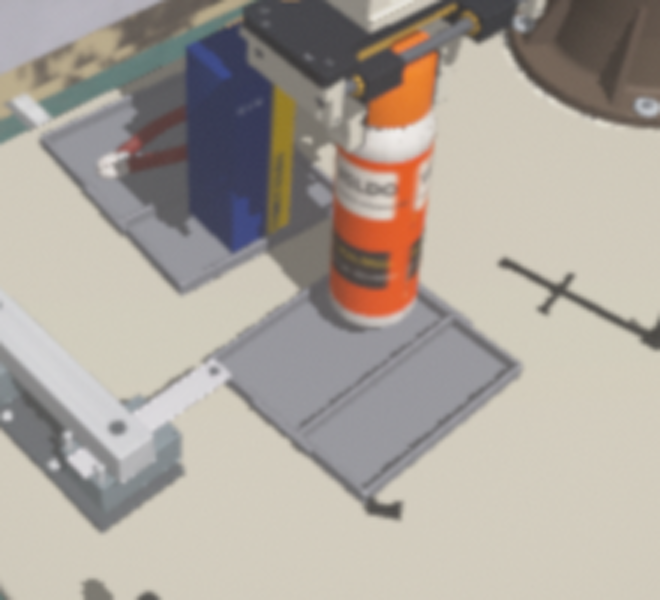

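The foot ellipse centre is at (374,293) against the target (372,296), so it is over the bay middle. I lower it until contact, release, and check.

Run:
```python
from h import *
p=loc(SET,SA,(-40,-33))-[0,10]
bot.line_to([*p,178],60)
for z in np.arange(177,170.9,-.7):
    bot.line_to([*p,z],15); f=bot.read_state()["contact_force"][2]
    if f>-1.5: break
st("down"); bot.move_gripper(86); st("rel"); bot.line_to([*p,265],100)
bot.line_to([520,60,300],200); bot.pause(.3)
a=bot.camera("scene");b=bot.camera("top")
cv2.imwrite("pics/k9.png",np.hstack([cv2.resize(a[120:300,220:400,::-1],(400,400)),cv2.resize(b[200:380,270:450,::-1],(400,400))]))
st()
```

```text
down t 43.5 tcp [421.8  90.4 173.8] w 56.2 ff 30.4 F [-1.  -0.5  0.1] j6 -0.67
rel t 44.2 tcp [421.6  90.4 173.5] w 86.3 ff 0.0 F [-0.7 -0.3  0.3] j6 -0.67
 t 46.4 tcp [519.6  60.2 300.2] w 85.9 ff 0.0 F [ 0.5  0.4 -0.4] j6 -0.49
```

View pics/k9.png

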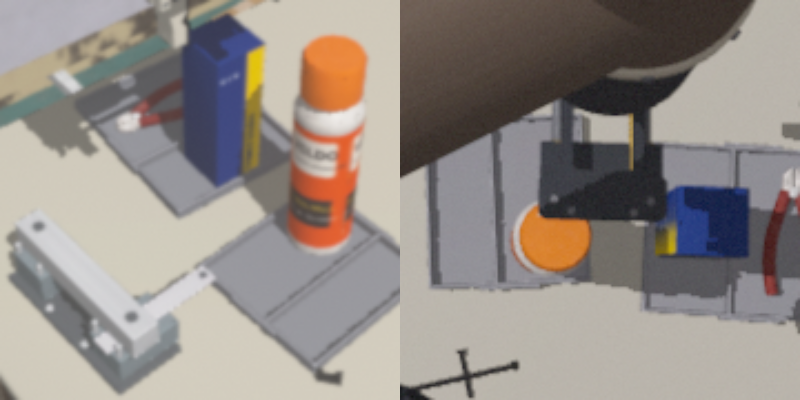

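The tin stands upright in the wide bay, at (322,240) in the scene half and (552,237) in the top half. The carton and cutters are unchanged. Now the strip.

Run:
```python
from h import *
g=np.array([588,94.9]);d=np.radians(2.5);q=Q(92.5)
bot.move_ptp([*g,200],q); bot.move_gripper(50); st("over")
bot.line_to([*g,80],120); bot.line_to([*g,38],40); st("at")
bot.move_gripper(10,25); st("grip")
fm=0
for s in range(5,71,5):
    e=g-s*np.array([np.cos(d),np.sin(d)]); bot.line_to([*e,38],30)
    f=bot.read_state()["contact_force"]; print(s,f.round(1),end=" ")
    if np.abs(f).max()>20: print("STOP");break
st("\npulled")
```

```text
over t 48.5 tcp [588.   94.9 200. ] w 50.4 ff 0.0 F [0.5 0.4 1.3] j6 -2.02
at t 50.9 tcp [588.2  95.   38.3] w 49.9 ff 0.0 F [ 0.5 -0.2  0.2] j6 -2.02
grip t 51.5 tcp [588.   95.   38.1] w 19.3 ff 25.0 F [-0.2  1.2  0.2] j6 -2.01
5 [ 0.2  0.  -0.6] 10 [0.9 1.  0.8] 15 [0.8 0.4 1.7] 20 [1.  0.5 2.2] 25 [1.5 1.8 0.5] 30 [0.7 0.2 2. ] 35 [ 1.5 -0.4  1.6] 40 [0.5 1.6 1.6] 45 [-0.2 -0.3  0.3] 50 [0.2 0.8 0.1] 55 [-0.4  1.3 -0. ] 60 [-0.1  0.2  0.6] 65 [ 0.6 -0.6 -1. ] 70 [-0.4  0.2 -0.4] 
pulled t 55.9 tcp [517.9  91.8  38.1] w 19.5 ff 24.9 F [-0.4  0.2 -0.4] j6 -2.08
```

The strip came out with under 3 N. I lift it, turn it half round away from the tin, and lay it in the bay.

Run:
```python
from h import *
s=bot.read_state()["tcp_pos"]
bot.line_to([s[0],s[1],130],100); bot.line_to([570,230,220],150); st("lift")
q=Q(273.8); bot.move_ptp([570,230,220],q); st("flip")
p=loc(SET,SA,(49,46))
bot.line_to([*p,120],150); bot.line_to([*p,40],100); bot.line_to([*p,16.3],30); st("low")
bot.pause(.5); bot.move_gripper(26); st("rel"); bot.pause(.3)
bot.line_to([*p,120],100); bot.move_ptp([600,330,330],q); bot.pause(.3); st()
b=bot.camera("top");a=bot.camera("scene")
cv2.imwrite("pics/k10.png",np.hstack([cv2.resize(a[120:300,220:400,::-1],(400,400)),cv2.resize(b[170:350,270:450,::-1],(400,400))]))
```

```text
lift t 58.3 tcp [569.5 229.4 219.5] w 19.4 ff 24.9 F [ 0.1  1.  -1.5] j6 -2.23
flip t 61.0 tcp [570.  229.9 220. ] w 19.6 ff 24.9 F [-0.1 -0.7  0.5] j6 0.94
low t 63.9 tcp [505.2 185.2  16.4] w 19.4 ff 24.9 F [ 0.4  0.2 -0.3] j6 0.92
rel t 64.8 tcp [505.2 185.2  16.3] w 25.9 ff 0.0 F [ 0.2  0.4 -0.8] j6 0.92
 t 67.6 tcp [599.8 329.5 329.5] w 26.3 ff 0.0 F [-0.3  0.3 -0.6] j6 0.85
```

View pics/k10.png

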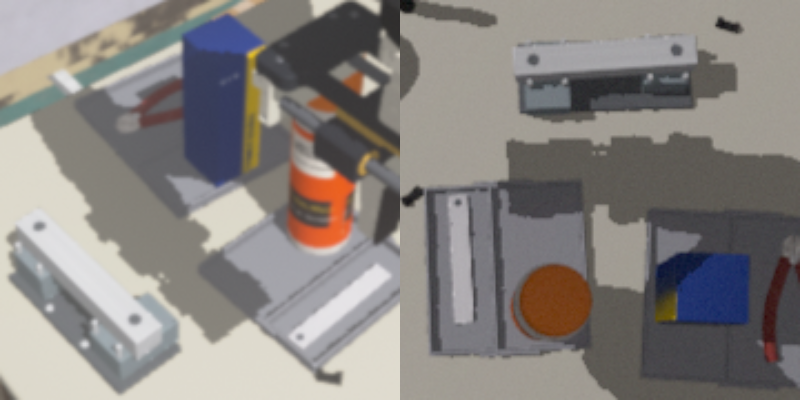

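The final picture shows the strip flat in its narrow bay at (460,258), the tin and carton standing, the cutters in their bay, and the bar still on its rest at (605,55). The gripper touches nothing, so I hand in.

```bash
python3 -c "
from plant import bot
print(bot.close_job())"
```

```text
the job is handed in; nothing more can be done
None
```

Both kits are packed in the order asked, and the job was handed in after about 68 s: the cutters lie flat, the carton and tin stand upright, the strip lies flat (dropped about 13 mm into its bay) and the bar is still on its rest.

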